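# Start an indicator vial in the sterilizer-test incubator

### The job

One of the two vials in the incubator has just been put in and still stands proud of its well: with the fingertips gently push it straight down until it is fully home, and only then press the start key directly in front of that well fully down for a moment and let it come back up. Do not lift anything, do not touch the control vial that is already seated, press no other key and leave the things around the incubator where they are; then withdraw.

Things in the scene. Friction and masses are not known exactly. Their poses are not given: they have to be found in the camera images.
- incubator: White bench unit fixed to the bench, 190 deep (x) x 210 wide (y) mm. Origin: under its middle, at bench height; x points from its sloped front to its rear, y to the left seen from the front. Key panel 64 mm above the bench; behind it an aluminium block, 70 mm high, with four wells at x = 30, y = 60, 20, -20, -60 mm (two empty). Each well's start key is straight in front of it, at x = -27 mm.
- vial_new_top (a point): Centre of the top of the new vial's blue cap (16 mm high, 15 mm across). Both vials look alike, but the new one stands proud: its cap begins 10 to 14 mm above the block. Its well grips it: it slides down under about 4 to 5 N and stays where it is left. Fully home, its cap rests hard on the block, its top 86 mm above the bench.
- vial_new (a joint): How far the new vial has been pushed down, in m: 0 to 0.004 at the start, 0.014 fully home; it falls if the vial is pulled up.
- vial_control_top (a point): Centre of the top of the control vial's cap (same size as the new one), already fully home in another well: cap top 86 mm above the bench. To be left alone.
- key1_top (a point): Centre of the top of key 1, the leftmost as seen from the unit's front: a round white key 18 mm across that stands 7 mm above the panel (71 mm above the bench); it moves with the key.
- key1 (a joint): Travel of key 1 in m: 0 at rest, 0.004 fully down. A spring returns it: it starts to move at about 1.5 N and is fully down at about 3.5 N.
- key2_top (a point): Centre of the top of key 2, the second from the left as seen from the unit's front: a round white key 18 mm across that stands 7 mm above the panel (71 mm above the bench); it moves with the key.
- key2 (a joint): Travel of key 2 in m: 0 at rest, 0.004 fully down. A spring returns it: it starts to move at about 1.5 N and is fully down at about 3.5 N.
- key3_top (a point): Centre of the top of key 3, the third from the left as seen from the unit's front: a round white key 18 mm across that stands 7 mm above the panel (71 mm above the bench); it moves with the key.
- key3 (a joint): Travel of key 3 in m: 0 at rest, 0.004 fully down. A spring returns it: it starts to move at about 1.5 N and is fully down at about 3.5 N.
- key4_top (a point): Centre of the top of key 4, the rightmost as seen from the unit's front: a round white key 18 mm across that stands 7 mm above the panel (71 mm above the bench); it moves with the key.
- key4 (a joint): Travel of key 4 in m: 0 at rest, 0.004 fully down. A spring returns it: it starts to move at about 1.5 N and is fully down at about 3.5 N.
- vial_rack_mid (a point): Middle of a loose white rack of three spare vials, 90 x 32 mm, 58 mm high; half-way up. A bystander beside the incubator.
- tape_roll_mid (a point): Middle of a loose roll of indicator tape lying flat, 100 mm across, 19 mm high. A bystander beside the incubator.
- storage_box_mid (a point): Middle of a loose clear storage box with a lid, 130 x 92 mm, 60 mm high; half-way up. A bystander beside the incubator.

How it is judged (in metres and radians):
On the way, in this order (a step that is already met when the one before it is completed fails the run):
1. the new vial is pushed fully home in its well (value of joint vial_new above 0.0115 m), for 0.2 s.
2. the start key directly in front of the new vial's well is pressed down (((horizontal distance between vial_new_top and key1_top below 0.0622 m and value of joint key1 above 0.0028 m) or (horizontal distance between vial_new_top and key2_top below 0.0622 m and value of joint key2 above 0.0028 m) or (horizontal distance between vial_new_top and key3_top below 0.0622 m and value of joint key3 above 0.0028 m) or (horizontal distance between vial_new_top and key4_top below 0.0622 m and value of joint key4 above 0.0028 m))), for 0.1 s.
At the end, for the whole second after the job is handed in: The new vial is home (within 2.5 mm), every key is back up (within 1 mm), the control vial has not moved (3 mm) and the rack, tape roll and storage box are where they were (10 mm) (value of joint vial_new above 0.0115 m and value of joint each of key1, key2, key3, key4 below 0.001 m and distance of vial_control_top from where it was at the start of the episode below 0.003 m and distance of each of vial_rack_mid, tape_roll_mid, storage_box_mid from where it was at the start of the episode below 0.01 m); the robot touches nothing.
It fails at once if a key not in front of the new vial's well is pressed (1.5 mm), or any key while the new vial is not yet home ((value of joint key1 above 0.0015 m and (horizontal distance between vial_new_top and key1_top above 0.0622 m or value of joint vial_new below 0.011 m)) or (value of joint key2 above 0.0015 m and (horizontal distance between vial_new_top and key2_top above 0.0622 m or value of joint vial_new below 0.011 m)) or (value of joint key3 above 0.0015 m and (horizontal distance between vial_new_top and key3_top above 0.0622 m or value of joint vial_new below 0.011 m)) or (value of joint key4 above 0.0015 m and (horizontal distance between vial_new_top and key4_top above 0.0622 m or value of joint vial_new below 0.011 m))).
It fails at once if the new vial is lifted (3 mm) (value of joint vial_new below -0.003 m).
It fails at once if the control vial is touched (1 N) or moved (3 mm) (contact force between any of the fingers, the arm and vial_control above 1 N or distance of vial_control_top from where it was at the start of the episode above 0.003 m).
It fails at once if a thing beside the incubator is moved (10 mm) (distance of any of vial_rack_mid, tape_roll_mid, storage_box_mid from where it was at the start of the episode above 0.01 m).
It fails at once if the vial or the incubator is pressed hard (over 40 N) (contact force between any of the fingers, the arm and vial_new above 40 N or contact force between any of the fingers, the arm and incubator above 40 N).
It also fails if it takes over 38 s, if anything falls off the work surface, if the arm or the gripper's body presses on something with over 40 N, if the wrist force passes 120 N, or if a joint passes its speed limit or range.

### The arm

A 6-joint arm with a two-finger parallel gripper is mounted at the origin on the work surface. World frame = base frame: x ahead of the robot, y to its left, z up, the work surface at z = 0. Lengths are in mm, angles in rad, forces in N, time in s.
With the tool pointing down it reaches from about 275 to 750 mm from the base axis. Payload 10.2 kg.
Tool frame: the origin (TCP) lies at the very end of the fingers, on their centre line; the grasp point (between the pads) lies 19 mm behind it; z points along the fingers, y is the direction in which the jaws open and shut (so a half turn about z gives the same grasp; the last joint's range is limited). The gripper opens to 85 mm and grips with 20 to 120 N. Pads are 22 mm wide; open, the fingers measure 114 mm over their backs; the gripper's body (76 mm by 85 mm) begins 54 mm behind the grasp point. The pads swing forward as they close: fully open they stand 13 mm farther back than shut.
Start: joints at [0.921, 0.313, 1.498, -0, 1.331, -0.223], TCP at [217.342, 477.905, 231.294] pointing down, gripper open.
Joint ranges: [-2.94, 2.94], [-0.97, 2.17], [0.19, 2.56], [-1.23, 4.37], [0.02, 3.11], [-2.88, 2.88]. Speed limits (rad/s): [2.39, 2.39, 3.01, 3.14, 3.14, 3.14].

### API

Orientations are given as a unit quaternion [w, x, y, z].
In Python, from rig import * gives the robot as it stands. The module is installed in compiled form; this text tells all that it offers.
- The arm moves only by the shell command python3 -m crank 'ROWS' [FORCE]. ROWS is a JSON object of lists of equal length, an entry for each row: "dp": the shift along the world's x, y, z in cm, a list of three; "delta_rot": the turn, a rotation vector about the world's x, y, z in degrees, a list of three; "claw": the closure in counts, from 0 (fully open) to 255 (shut). A call has 1 to 10 rows; each row shifts and turns the commanded pose from where the row before left it; what a row does not reach is not made up. A row lasts 1/10 s, in which the tool goes at most 50 mm and 8.59 degrees, less where a joint would pass 70% of its speed; a pose out of reach is approached as far as the arm can. A call is refused whole if a number of a shift passes 5 or a number of a turn 8.59, either way. A call with a gripper value outside its range is refused whole. The fingers move at their own pace and stop on an object; FORCE is the grip in N (left out, the last holds). Time passes only in rows, so rows that do not move let the fingers close. It gives the time, the measured TCP pose, the force and the opening at its end, in the units of the state.
- sense(): the state, without advancing time (a new reading comes with each control period).
- capture(name): name is "scene" or "side" or "wrist"; returns (picture, depth): 420x560x3 uint8, red, green, blue; 420x560 float32, mm along the optical axis (not along the pixel's ray), 0 where there is no reading.
- camera_model(name): a dict with "fx", "fy", "cx", "cy" (pixels), "cam_to_world" (4x4, takes a point from camera to world coordinates); the wrist camera has in their place "T_tool_cam" (4x4, takes a point from camera to tool coordinates, whose origin is the TCP and whose axes are the flange's). Camera axes: x right, y up, looking along -z (the intrinsics and any distortion apply to the point x, -y, -z); pixel columns grow to the right and rows downward; lengths in mm; the calibration is good to about 2 mm. The wrist camera is an equidistant fisheye: a pixel r from the principal point sees the ray r / f radians off the axis. A picture is of the moment at which its call begins: read the wrist's pose just before it. camera_model takes no time and is no camera call.
- finish_job(): hands the job in, once; it reports no verdict.
Trained networks look in the newest picture that a camera, given by its name, has taken for a name from the list of things; names that differ only in an ending like _2 or _b are one class to them, and where a whole thing is asked for, a point or a joint stands for the part that bears it (a point fixed in the world has none). Each returns a list of dicts, best first, with "p" (0 to 1); they miss things now and then, are a little off and sometimes report something else, mostly with a low value. They report only what shows in the picture. A call takes as long as a camera call.
- boxes_of(camera, target): "centre" ([column, row] in pixels, amid what is visible of it).
- masks_of(camera, target): "region" (420x560 bool, what is visible of it) and "centre" ([column, row] in pixels, amid what is visible of it).
- pinpoint(camera, target): "centre" ([column, row] in pixels: a listed point, or the origin of a listed thing).
The state is a dict: "time_s": time; "joints": joint angles; "dq": joint speeds; "tau": joint torques, N m; "eef_pos": TCP position; "ee_rot": TCP orientation; "force": force on the tool from outside, world axes, zero at the start; "wrist_torque": the same for the moment, N m; "grip_width": opening from 0.0 (shut) to 1.0 (fully open).
Only numpy, scipy, OpenCV 4.12 (cv2) and the standard library are available. Lean on these libraries where they do the work, as an engineer would, in place of code of your own. Each camera call takes 0.05 s, during which the arm holds its last target.

## Working session

There is one attempt and no reset: what is moved stays moved. The work goes in short steps, Python scripts to look and compute and a shell command to move; the robot and the scene stay as the last step left them, time stands still between calls to the robot, and variables do not carry over. Pictures are saved under pics/ and viewed, and the job is handed in when it is done.

```bash
mkdir -p pics; cat > h.py <<'E'
from rig import *
import numpy as np, cv2
def world(cam,uv,depth):
    m=camera_model(cam);u,v=int(round(uv[0])),int(round(uv[1]))
    d=np.median([x for x in depth[max(0,v-1):v+2,max(0,u-1):u+2].ravel() if x>0] or [0])
    p=np.array([(uv[0]-m['cx'])/m['fx']*d,-(uv[1]-m['cy'])/m['fy']*d,-d,1])
    return (np.array(m['cam_to_world'])@p)[:3]
def save(n,p): cv2.imwrite('pics/'+n+'.png',cv2.cvtColor(p,cv2.COLOR_RGB2BGR))
E
python3 - <<'E'
from h import *
s=sense();print(s)
names=["vial_new_top","vial_control_top","key1_top","key2_top","key3_top","key4_top","incubator","vial_rack_mid","tape_roll_mid","storage_box_mid"]
for c in ["scene","side"]:
    p,d=capture(c);save(c+'0',p);np.savez(c+'0.npz',p=p,d=d)
    m=camera_model(c);print({k:v for k,v in m.items() if k!='cam_to_world'},np.array(m['cam_to_world'])[:3,3])
    for n in names:
        for r in pinpoint(c,n)[:2]:
            print(c,n,np.round(r['centre'],1),round(r['p'],2),np.round(world(c,r['centre'],d),1))
print(sense()['time_s'])
E
```

```text
{'time_s': 0.0, 'joints': array([ 9.20576314e-01,  3.13479574e-01,  1.49843097e+00,  3.67983997e-05,
        1.33100729e+00, -2.23405796e-01]), 'dq': array([-0.00159042, -0.00034878,  0.00040221, -0.00121413,  0.00054507,
        0.00086448]), 'tau': array([-7.22320260e-05, -4.12268186e+01, -2.59743780e+01, -1.70413450e-04,
        4.10268927e-03,  3.52072846e-05]), 'eef_pos': array([217.18367542, 477.69240367, 230.72224791]), 'ee_rot': array([-2.96503304e-04,  2.11795177e-01,  9.77313851e-01, -5.92816207e-04]), 'force': array([-0.01025835,  0.26718269, -0.10610134]), 'wrist_torque': array([-0.03060537,  0.06089502, -0.02164924]), 'grip_width': 1.0005140681998055}
{'fx': 487.642791676158, 'fy': 487.642791676158, 'cx': 275.637891872707, 'cy': 215.60388644669837} [1033.82691279 -402.1185616   746.78156552]
scene vial_new_top [191.3 256.1] 0.48 [ 583.7 -124.4   99.1]
scene vial_control_top [147.3 281.7] 0.6 [ 565.8 -203.8   87.4]
scene key1_top [202.7 242.2] 0.55 [553.  -77.   69.7]
scene key2_top [205.4 238.9] 0.74 [551.4 -69.1  71. ]
scene key2_top [180.5 248.1] 0.37 [ 536.6 -114.4   
[... 466 characters left out ...]
0194329} [ 436.07395899 -736.08619545  820.11910761]
side vial_new_top [282.  266.2] 0.51 [ 593.8 -127.3   99.8]
side vial_control_top [271.5 301.7] 0.49 [ 555.4 -200.9   85. ]
side vial_control_top [258.1 258.7] 0.44 [553.3 -70.6  71. ]
side key1_top [257.6 257.8] 0.5 [552.6 -68.7  72.1]
side key2_top [255.4 271.2] 0.59 [ 540.8 -104.7   71. ]
side key3_top [251.2 287.6] 0.61 [ 523.9 -146.9   71.4]
side key4_top [246.8 307.4] 0.37 [ 506.7 -191.9   68.3]
side incubator [267.7 299.6] 0.76 [ 551.2 -183.9   70.9]
side vial_rack_mid [272.7 225.6] 0.69 [616.4  65.1  32.6]
side tape_roll_mid [271.6 302.4] 0.24 [ 555.4 -201.9   84. ]
side storage_box_mid [346.9 298.5] 0.74 [ 714.1 -207.6   59.6]
1.1
```

View images.

View pics/scene0.png

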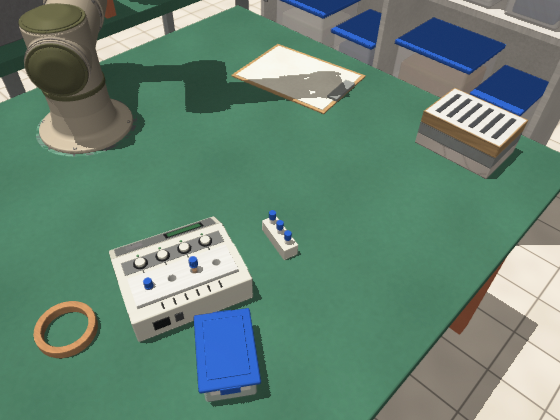

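View pics/side0.png

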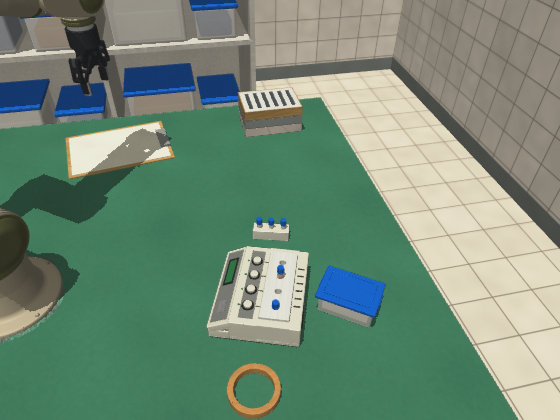

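```bash
python3 - <<'E'
from h import *
for c in ["scene","side"]:
    z=np.load(c+'0.npz');p,d=z['p'],z['d'];m=camera_model(c)
    v,u=np.mgrid[:420,:560]
    P=np.stack([(u-m['cx'])/m['fx']*d,-(v-m['cy'])/m['fy']*d,-d,np.ones_like(d)],-1)@np.array(m['cam_to_world']).T
    hsv=cv2.cvtColor(p,cv2.COLOR_RGB2HSV)
    blue=(hsv[...,0]>95)&(hsv[...,0]<130)&(hsv[...,1]>100)&(d>0)
    n,l,st,ce=cv2.connectedComponentsWithStats(blue.astype(np.uint8))
    for i in range(1,n):
        if st[i,4]<25: continue
        q=P[l==i]; zt=np.percentile(q[:,2],90); t=q[q[:,2]>zt-3]
        print(c,ce[i].round(),st[i,4],'ztop',zt.round(1),'top c',t[:,:2].mean(0).round(1),((t[:,:2].min(0)+t[:,:2].max(0))/2).round(1),len(t))
    # keys: z 69..73 within the region
    k=(P[...,2]>69)&(P[...,2]<73.5)&(P[...,0]>480)&(P[...,0]<575)&(P[...,1]>-230)&(P[...,1]<-40)&(d>0)
    n,l,st,ce=cv2.connectedComponentsWithStats(k.astype(np.uint8),connectivity=4)
    for i in range(1,n):
        if st[i,4]<25: continue
        q=P[l==i];print(' k',ce[i].round(),st[i,4],q[:,:3].mean(0).round(1))
E
```

```text
scene [321.   6.] 752 ztop -101.9 top c [-185.1 1156.4] [-212.  1182.4] 312
scene [361.  29.] 1172 ztop -141.8 top c [  -4.7 1192.1] [  17.4 1217.4] 543
scene [450.  45.] 3271 ztop -82.1 top c [ 359.8 1211.9] [ 355.9 1213.9] 1801
scene [511.  89.] 2217 ztop -152.1 top c [ 615.  1212.7] [ 614.7 1214.8] 1216
scene [272. 214.] 64 ztop 59.3 top c [582.3  71.6] [582.4  71.6] 34
scene [280. 224.] 64 ztop 58.8 top c [611.4  62.9] [611.5  63.6] 35
scene [288. 235.] 66 ztop 59.1 top c [639.9  54.5] [639.2  54.3] 37
scene [193. 262.] 86 ztop 100.7 top c [ 590.5 -127.3] [ 590.3 -127.5] 43
scene [148. 283.] 90 ztop 87.1 top c [ 562.5 -202.3] [ 561.9 -202.3] 45
scene [226. 351.] 4783 ztop 61.1 top c [ 732.1 -185.4] [ 730.6 -183.9] 3213
 k [204. 239.] 60 [550.4 -70.6  71. ]
 k [184. 246.] 65 [ 537.4 -108.2   71.2]
 k [162. 254.] 61 [ 522.8 -145.3   71.1]
 k [199. 255.] 29 [ 570.8 -100.8   70.6]
 k [155. 278.] 798 [ 556.6 -183.8   70.4]
 k [139. 261.] 63 [ 508.8 -182.8   70.9]
side [212.   4.] 449 ztop 245.1 top c [ 602.1 1119.7] [ 609.6 1120.5] 229
side [37. 16.] 47 ztop 243.3 top c [  -7.4 1022.8
[... 235 characters left out ...]
.] 583
side [ 80. 100.] 1333 ztop -143.6 top c [  13.1 1185. ] [ 62.7 883.8] 576
side [259. 220.] 42 ztop 58.8 top c [581.9  71.1] [581.6  70.6] 21
side [271. 221.] 41 ztop 58.9 top c [610.1  62.7] [610.5  62.4] 20
side [283. 222.] 42 ztop 59.4 top c [639.5  54.2] [639.8  55.4] 18
side [280. 269.] 56 ztop 100.8 top c [ 590. -129.] [ 590.1 -128.6] 25
side [351. 291.] 2240 ztop 61.5 top c [ 730.  -187.1] [ 730.5 -183.6] 1383
side [275. 304.] 64 ztop 87.2 top c [ 562.1 -204. ] [ 562.2 -204.7] 34
 k [257. 259.] 32 [550.8 -71.9  70.9]
 k [270. 298.] 535 [ 556.3 -180.7   70.6]
 k [253. 273.] 40 [ 535.6 -109.    71. ]
 k [250. 288.] 40 [ 522.4 -146.8   71.1]
 k [247. 303.] 49 [ 508.7 -184.4   71.2]
```

Scene: the taller cap is at pixel (193,262), world ≈ (590,-128,100). The control cap is at (148,283), world ≈ (562,-203,87). The keys run from k1 at (204,239) to k4 at (139,261). The point 57 mm in front of the new vial is (537,-108), which is key 2. I'll close the fingers and travel at height.

```bash
python3 -m crank '{"dp":[[1.8,-3,0],[1.8,-3,0],[1.8,-3,0],[1.8,-3,0],[1.8,-3,0],[1.8,-3,0],[1.8,-3,0],[1.8,-3,0],[1.8,-3,0],[1.8,-3,0]],"delta_rot":[[0,0,0],[0,0,0],[0,0,0],[0,0,0],[0,0,0],[0,0,0],[0,0,0],[0,0,0],[0,0,0],[0,0,0]],"claw":[255,255,255,255,255,255,255,255,255,255]}' 20
python3 -m crank '{"dp":[[1.8,-3,0],[1.8,-3,0],[1.8,-3,0],[1.8,-3,0],[1.8,-3,0],[1.8,-3,0],[1.8,-3,0],[1.8,-3,0],[1.8,-3,0],[0,0,0]],"delta_rot":[[0,0,0],[0,0,0],[0,0,0],[0,0,0],[0,0,0],[0,0,0],[0,0,0],[0,0,0],[0,0,0],[0,0,0]],"claw":[255,255,255,255,255,255,255,255,255,255]}'
```

```text
time_s: 2.1
eef_pos: [397.9, 176.6, 231.5]
ee_rot: [0.0, 0.212, 0.977, 0.0]
force: [0.4, 0.7, 0.9]
grip_width: 0.002
time_s: 3.1
eef_pos: [560.4, -95.3, 230.5]
ee_rot: [-0.0, 0.213, 0.977, -0.0]
force: [-0.5, 0.2, -0.4]
grip_width: 0.002
```

```bash
python3 -m crank '{"dp":[[1,-1.1,0],[1,-1.1,0],[1,-1.1,0],[0,0,-2.5],[0,0,-2.5],[0,0,-2.5],[0,0,-2],[0,0,-1],[0,0,0],[0,0,0]],"delta_rot":[[0,0,0],[0,0,0],[0,0,0],[0,0,0],[0,0,0],[0,0,0],[0,0,0],[0,0,0],[0,0,0],[0,0,0]],"claw":[255,255,255,255,255,255,255,255,255,255]}'
python3 - <<'E'
from h import *
print(sense()['eef_pos'],sense()['force'])
for c in ["scene","side"]:
    p,d=capture(c);p=p[170:340,80:380];save(c+'1',cv2.resize(p,None,fx=2.6,fy=2.6,interpolation=cv2.INTER_CUBIC))
E
```

```text
time_s: 4.1
eef_pos: [589.8, -125.1, 127.3]
ee_rot: [0.001, 0.212, 0.977, -0.0]
force: [-0.0, -0.3, 0.7]
grip_width: 0.001
[ 589.77052019 -125.08004019  127.33494601] [-0.00193064 -0.29751664  0.67286545]
```

View pics/scene1.png

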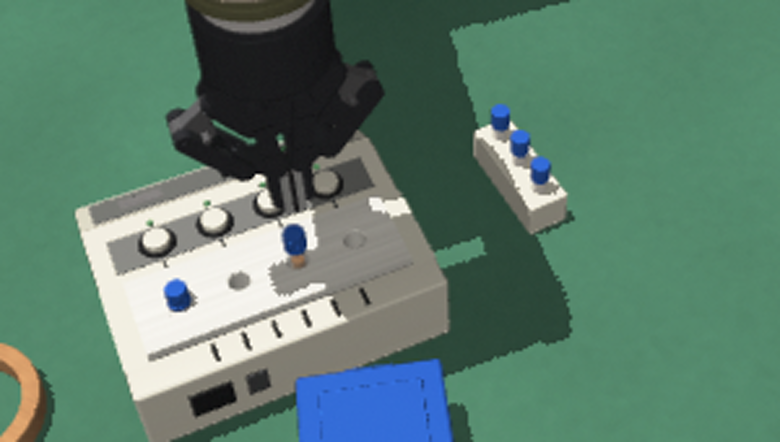

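View pics/side1.png

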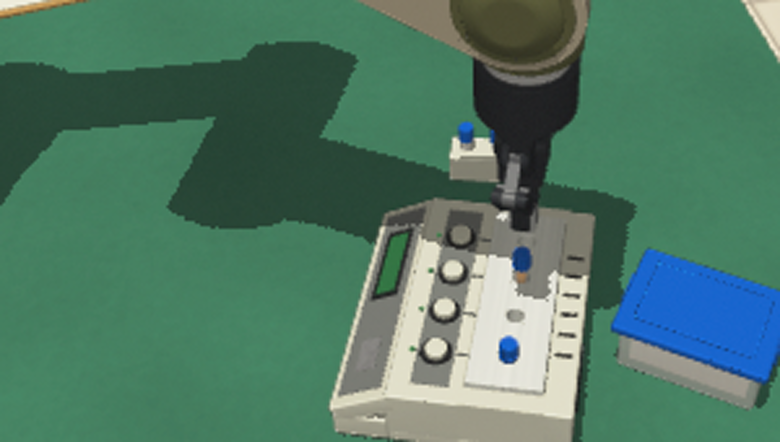

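```bash
python3 -m crank '{"dp":[[0,-0.3,-0.6],[0,0,-0.6],[0,0,-0.6],[0,0,-0.4],[0,0,-0.3],[0,0,-0.2],[0,0,-0.2],[0,0,-0.2],[0,0,-0.2],[0,0,0]],"delta_rot":[[0,0,0],[0,0,0],[0,0,0],[0,0,0],[0,0,0],[0,0,0],[0,0,0],[0,0,0],[0,0,0],[0,0,0]],"claw":[255,255,255,255,255,255,255,255,255,255]}'
```

```text
time_s: 5.2
eef_pos: [589.4, -128.1, 93.1]
ee_rot: [0.0, 0.212, 0.977, 0.0]
force: [-0.2, 0.5, 0.2]
grip_width: 0.001
```

```bash
python3 - <<'E'
from h import *
print(sense()['eef_pos'],sense()['force'])
for c in ["scene","side"]:
    p,d=capture(c);p=p[200:330,120:320];save(c+'2',cv2.resize(p,None,fx=4,fy=4,interpolation=cv2.INTER_CUBIC))
E
```

```text
[ 589.37951912 -128.09122203   93.05982584] [-0.20151356  0.47744447  0.2181911 ]
```

View pics/scene2.png

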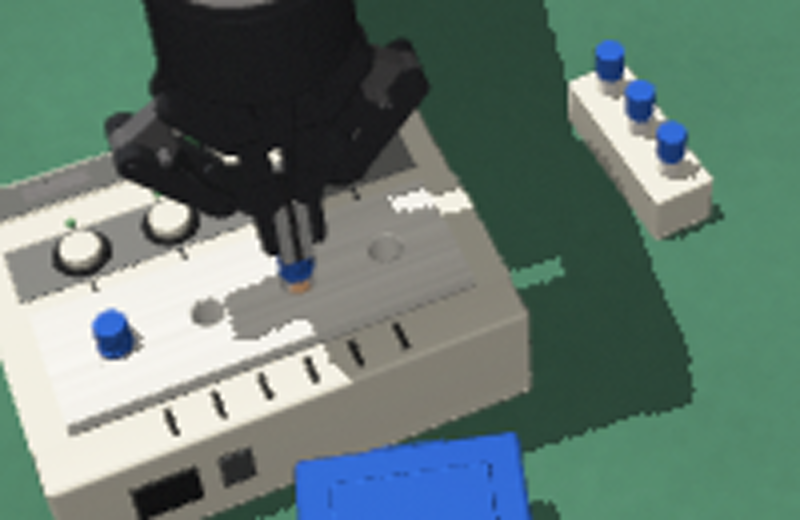

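View pics/side2.png

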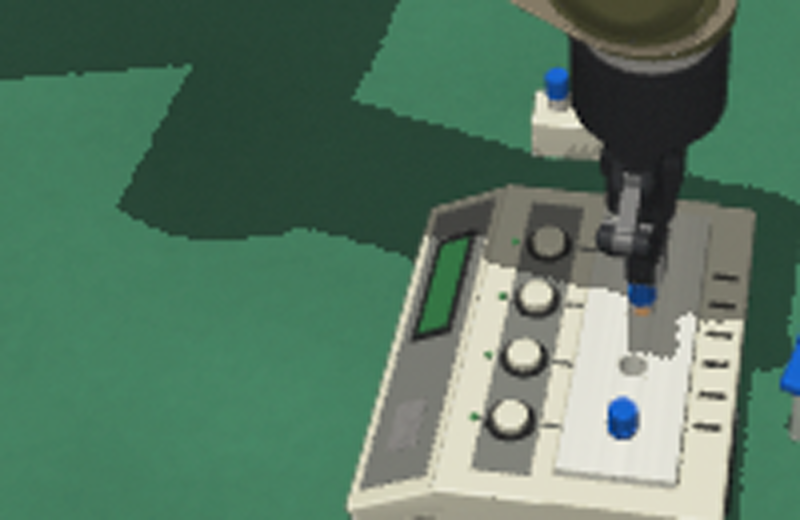

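The fingertips are squarely on the cap, and the tan vial neck below it is getting shorter. I'll keep pushing.

```bash
python3 -m crank '{"dp":[[0,0,-0.2],[0,0,-0.2],[0,0,-0.1],[0,0,-0.1]],"delta_rot":[[0,0,0],[0,0,0],[0,0,0],[0,0,0]],"claw":[255,255,255,255]}'
python3 -m crank '{"dp":[[0,0,-0.1]],"delta_rot":[[0,0,0]],"claw":[255]}'

```

```text
time_s: 5.7
eef_pos: [589.5, -128.2, 87.4]
ee_rot: [0.0, 0.212, 0.977, -0.0]
force: [0.3, 0.5, 3.3]
grip_width: -0.004
time_s: 5.8
eef_pos: [589.5, -128.2, 86.3]
ee_rot: [0.0, 0.212, 0.977, -0.0]
force: [-0.1, -0.3, 3.8]
grip_width: -0.003
```

```bash
python3 -m crank '{"dp":[[0,0,-0.05]],"delta_rot":[[0,0,0]],"claw":[255]}'

```

```text
time_s: 5.9
eef_pos: [589.5, -128.2, 86.0]
ee_rot: [0.0, 0.212, 0.977, -0.0]
force: [-2.6, 1.2, 8.4]
grip_width: -0.005
```

```bash
python3 -m crank '{"dp":[[0,0,-0.03],[0,0,0],[0,0,0],[0,0,0]],"delta_rot":[[0,0,0],[0,0,0],[0,0,0],[0,0,0]],"claw":[255,255,255,255]}'

```

```text
time_s: 6.3
eef_pos: [589.5, -128.1, 86.0]
ee_rot: [0.0, 0.212, 0.977, -0.0]
force: [-1.0, 0.1, 7.3]
grip_width: -0.001
```

Force rose above the sliding level and z stopped at 86.0, so the vial is home. I'll lift clear, move over key 2 and check.

```bash
python3 -m crank '{"dp":[[0,0,0.5],[0,0,1.5],[0,0,1.5],[-1.3,0.5,0.5],[-1.3,0.5,0],[-1.3,0.5,0],[-1.4,0.5,0],[0,0,0],[0,0,0]],"delta_rot":[[0,0,0],[0,0,0],[0,0,0],[0,0,0],[0,0,0],[0,0,0],[0,0,0],[0,0,0],[0,0,0]],"claw":[255,255,255,255,255,255,255,255,255]}'
python3 - <<'E'
from h import *
print(sense()['eef_pos'],sense()['force'])
for c in ["scene","side"]:
    p,d=capture(c);m=camera_model(c)
    v,u=np.mgrid[:420,:560]
    P=np.stack([(u-m['cx'])/m['fx']*d,-(v-m['cy'])/m['fy']*d,-d,np.ones_like(d)],-1)@np.array(m['cam_to_world']).T
    hsv=cv2.cvtColor(p,cv2.COLOR_RGB2HSV)
    blue=(hsv[...,0]>95)&(hsv[...,0]<130)&(hsv[...,1]>100)&(d>0)&(P[...,0]>540)&(P[...,0]<620)&(P[...,1]<-90)
    n,l,st,ce=cv2.connectedComponentsWithStats(blue.astype(np.uint8))
    for i in range(1,n):
        if st[i,4]<15: continue
        q=P[l==i]; zt=np.percentile(q[:,2],90); t=q[q[:,2]>zt-3]
        print(c,ce[i].round(),st[i,4],'ztop',zt.round(1),'top c',t[:,:2].mean(0).round(1))
    p=p[200:330,120:320];save(c+'3',cv2.resize(p,None,fx=4,fy=4,interpolation=cv2.INTER_CUBIC))
E
```

```text
time_s: 7.2
eef_pos: [536.7, -108.3, 125.6]
ee_rot: [0.0, 0.212, 0.977, -0.0]
force: [-0.0, -0.0, 0.2]
grip_width: -0.002
[ 536.71737813 -108.27977309  125.60463297] [-0.03986684 -0.04358834  0.18729699]
scene [194. 267.] 86 ztop 87.2 top c [ 590.2 -127.6]
scene [148. 283.] 90 ztop 87.1 top c [ 562.6 -202.4]
side [280. 273.] 58 ztop 86.8 top c [ 590.3 -128.8]
side [275. 304.] 63 ztop 87.4 top c [ 561.9 -203.5]
```

View pics/scene3.png

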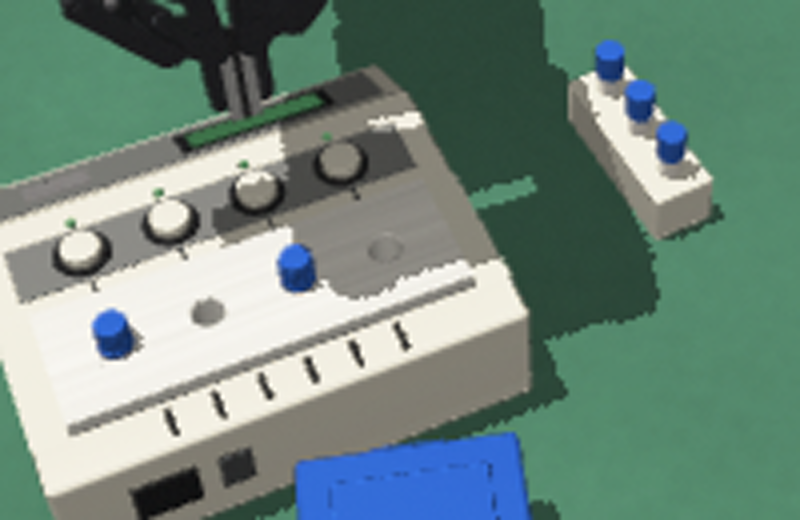

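View pics/side3.png

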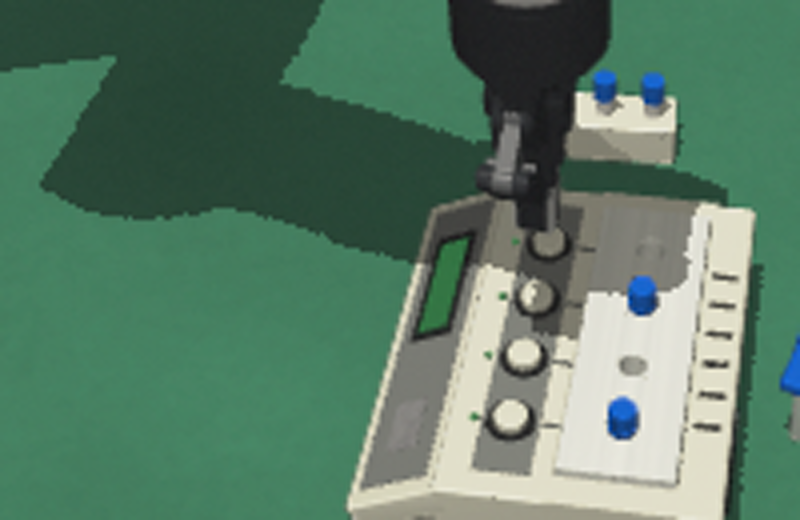

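Both caps now read the same height, about 87 mm. The tool is over key 2, at (256,190) in the crop. I'll go down.

```bash
python3 -m crank '{"dp":[[0,0,-1.2],[0,0,-1.5],[0,0,-1.2],[0,0,-0.6],[0,0,-0.4],[0,0,-0.2],[0,0,0]],"delta_rot":[[0,0,0],[0,0,0],[0,0,0],[0,0,0],[0,0,0],[0,0,0],[0,0,0]],"claw":[255,255,255,255,255,255,255]}'
python3 -m crank '{"dp":[[0,0,-0.2],[0,0,-0.1]],"delta_rot":[[0,0,0],[0,0,0]],"claw":[255,255]}'
```

```text
time_s: 8.0
eef_pos: [536.4, -108.1, 74.6]
ee_rot: [0.0, 0.212, 0.977, -0.0]
force: [-0.6, -0.3, -0.2]
grip_width: 0.001
time_s: 8.2
eef_pos: [536.5, -108.1, 71.6]
ee_rot: [0.0, 0.212, 0.977, -0.0]
force: [-0.3, 0.2, 0.6]
grip_width: -0.002
```

```bash
python3 -m crank '{"dp":[[0,0,-0.1],[0,0,-0.1],[0,0,-0.1],[0,0,-0.1]],"delta_rot":[[0,0,0],[0,0,0],[0,0,0],[0,0,0]],"claw":[255,255,255,255]}'
python3 -m crank '{"dp":[[0,0,-0.05],[0,0,0],[0,0,0]],"delta_rot":[[0,0,0],[0,0,0],[0,0,0]],"claw":[255,255,255]}'
```

```text
time_s: 8.6
eef_pos: [536.4, -108.1, 67.6]
ee_rot: [0.0, 0.212, 0.977, -0.0]
force: [-0.8, 0.5, 2.7]
grip_width: 0.002
time_s: 8.9
eef_pos: [536.4, -108.1, 67.1]
ee_rot: [0.0, 0.212, 0.977, -0.0]
force: [1.0, 0.4, 3.3]
grip_width: 0.001
```

```bash
python3 -m crank '{"dp":[[0,0,-0.04],[0,0,0],[0,0,0]],"delta_rot":[[0,0,0],[0,0,0],[0,0,0]],"claw":[255,255,255]}'
```

```text
time_s: 9.2
eef_pos: [536.5, -108.1, 67.0]
ee_rot: [0.0, 0.212, 0.977, -0.0]
force: [-2.3, 0.6, 6.7]
grip_width: 0.002
```

The key is on its hard stop (z 67.0, 6.7 N against 3.5 N for full travel). Now I'll release it and withdraw.

```bash
python3 -m crank '{"dp":[[0,0,0.5],[0,0,1],[0,0,2],[0,0,3],[0,0,3],[-1,0.5,3],[-2,1,2],[-2,1,1],[-1,0.5,0],[0,0,0]],"delta_rot":[[0,0,0],[0,0,0],[0,0,0],[0,0,0],[0,0,0],[0,0,0],[0,0,0],[0,0,0],[0,0,0],[0,0,0]],"claw":[255,255,255,255,255,255,255,255,255,255]}'
python3 -m crank '{"dp":[[-1,3,0],[-1,3,0],[-1,3,0],[-1,3,0],[-1,3,0],[0,0,0]],"delta_rot":[[0,0,0],[0,0,0],[0,0,0],[0,0,0],[0,0,0],[0,0,0]],"claw":[255,255,255,255,255,255]}'
python3 - <<'E'
from h import *
print(sense()['eef_pos'],sense()['force'])
for c in ["scene","side"]:
    p,d=capture(c);m=camera_model(c)
    v,u=np.mgrid[:420,:560]
    P=np.stack([(u-m['cx'])/m['fx']*d,-(v-m['cy'])/m['fy']*d,-d,np.ones_like(d)],-1)@np.array(m['cam_to_world']).T
    hsv=cv2.cvtColor(p,cv2.COLOR_RGB2HSV)
    blue=(hsv[...,0]>95)&(hsv[...,0]<130)&(hsv[...,1]>100)&(d>0)&(P[...,0]>540)&(P[...,1]<100)
    n,l,st,ce=cv2.connectedComponentsWithStats(blue.astype(np.uint8))
    for i in range(1,n):
        if st[i,4]<15: continue
        q=P[l==i]; zt=np.percentile(q[:,2],90); t=q[q[:,2]>zt-3]
        print(c,ce[i].round(),st[i,4],'ztop',zt.round(1),'top c',t[:,:2].mean(0).round(1))
    for k in [(550.6,-71.2),(536.5,-108.6),(522.6,-146),(508.8,-183.5)]:
        s=(np.hypot(P[...,0]-k[0],P[...,1]-k[1])<6)&(d>0)
        print(' key z',np.median(P[s][:,2]).round(2),s.sum())
    save(c+'4',p)
E
```

```text
time_s: 10.2
eef_pos: [475.6, -77.6, 222.5]
ee_rot: [0.0, 0.212, 0.977, -0.0]
force: [0.3, -0.4, -0.5]
grip_width: -0.001
time_s: 10.8
eef_pos: [425.7, 74.2, 221.7]
ee_rot: [-0.0, 0.21, 0.978, 0.0]
force: [-0.3, 0.8, 0.0]
grip_width: -0.0
[425.73380558  74.16451491 221.70241842] [-0.26028012  0.78602746  0.04611601]
scene [272. 215.] 64 ztop 59.2 top c [582.6  72.1]
scene [280. 224.] 62 ztop 59.7 top c [611.6  63.2]
scene [288. 235.] 64 ztop 59.6 top c [640.5  54.4]
scene [194. 267.] 85 ztop 87.5 top c [ 590.9 -127.8]
scene [148. 283.] 89 ztop 86.8 top c [ 562.7 -202.5]
scene [226. 351.] 4796 ztop 61.1 top c [ 732.6 -185.8]
 key z 71.32 29
 key z 70.94 27
 key z 71.43 31
 key z 71.25 31
side [259. 220.] 42 ztop 58.9 top c [582.   71.5]
side [271. 221.] 41 ztop 58.4 top c [610.6  62.4]
side [283. 222.] 38 ztop 58.4 top c [640.2  54.2]
side [351. 291.] 2242 ztop 61.4 top c [ 730.1 -186.1]
side [280. 274.] 58 ztop 87.6 top c [ 589.5 -130.2]
side [275. 304.] 64 ztop 87.8 top c [ 561.8 -203.8]
 key z 71.35 15
 key z 71.46 18
 key z 71.9 20
 key z 71.32 22
```

View pics/scene4.png

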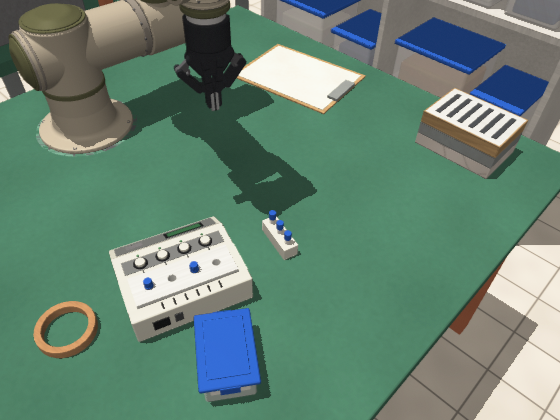

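The arm is clear of everything. Caps (193,267) and (148,283) are level, the keys are up, and the rack, tape roll and box haven't moved.

```bash
python3 -c "
from rig import *
print(finish_job())"
```

```text
the job is handed in; nothing more can be done
None
```

The new vial is fully home, its start key (key 2) was pressed and has come back up, and the job is handed in. The job report gives no verdict.

- **Vial:** I pushed it down with the closed fingertips until it stopped at z = 86.0 mm. I held it there about 0.3 s; the highest force read was 8.4 N.
- **Key:** before pressing, I checked that both caps stood level. I then pressed key 2 to its stop (z = 67.0 mm, 6.7 N), released it and withdrew. The whole job took about 11 s.
- **Last checks:**
  - Both caps read about 87–88 mm. That is within the roughly 1 mm camera bias of the nominal 86 mm, since the untouched control vial reads the same.
  - All four keys read about 71 mm, so they are up.
  - The control vial, rack and storage box measured where they were to within 1–2 mm. The tape roll I compared by eye in the pictures, and it looked unmoved.
- **Disagreement:** early on, the networks' key 1 point in the scene view fell between keys 1 and 2, and one tape roll report was wrong. I used depth measurements of the keys instead, and none of the last checks failed.

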